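# Turn the weld output up four clicks and store it

### The job

The weld is running cold: on the grey control box, turn the large pointer dial clockwise (seen from above) by exactly four clicks from where it stands, pushing its raised pointer round with a fingertip and not gripping it. Once the dial rests in that fourth click, press the round push button right down and let go. Leave the small round knob alone, do not lift or shift anything lying about, and finish with the hand clear.

Things in the scene. Friction and masses are not known exactly. Their poses are not given: they have to be found in the camera images.
- control_box: Grey steel control box fixed to the bench, 170 (x) x 260 (y) x 76 mm high; origin at the centre of its underside, x away from the robot at yaw 0, y to its left, z up. Its top panel carries the dial (hub at x 0, y +50 mm), the push button (x -35, y -85 mm) and a small round knob (x +40, y -85 mm).
- dial (a joint): Angle (rad) of the large black pointer dial, growing clockwise seen from above. Ten click positions 0.419 rad (24 degrees) apart: 0, 0.419 ... 3.770, with end stops just outside; it starts resting in the second, third or fourth. At 0 the pointer points 108 degrees counterclockwise (from above) from the box's +x axis. It stays in its click when released.
- dial_hub (a point): On the dial's axis, on the top face of its round skirt (108 mm diameter), 90 mm above the bench. The raised straight pointer stands 30 mm above this face, is 16 mm thick and runs from 20 mm behind the axis to 51 mm in front. Each click takes about 0.17 N m to start (4.5 N at 38 mm); half-way to the next position the resistance vanishes and the dial snaps forward by itself.
- pointer_tip (a point): Top of the outer end of the dial's raised pointer, 50 mm from the dial's axis and 120 mm above the bench, on the white line along the pointer's middle; moves with the dial.
- wing_left: Half of the raised pointer on its left side (seen from above, looking from the hub out along the pointer); origin on the dial's axis, x along the pointer. Pushing on this side's face turns the dial clockwise. 63 mm long, 8 mm thick, 30 mm high.
- wing_right: The other half of the raised pointer, its right side; origin on the dial's axis, x along the pointer. Touching both side faces at once counts as gripping.
- store (a joint): Travel (m) of the black round push button of 28 mm diameter in a steel housing: 0 released, 0.006 fully down; a spring pushes it back, about 5 N fully down.
- store_top (a point): Centre of the top face of the push button.
- trim_mark (a point): End of the white mark on the small round black knob (32 mm diameter, 18 mm high), 13 mm from its axis, on its top; it turns easily and must stay as it is.
- nozzle: Copper torch nozzle, 28 mm wide, 45 mm tall, standing loose on the control box's panel; origin under its centre. Leave it.
- chip_hammer: Chipping hammer, 260 mm long, lying to the left. Leave it.
- wire_brush: Flat brush with a wooden handle, 240 mm long, lying to the right. Leave it.
- dip_jar: White jar, 70 mm wide and high, black cap, to one side of the box. Leave it.
- angle_offcut: Steel angle offcut, 100 x 40 x 40 mm, near the robot on the left. Leave it.
- magnet_square: Steel magnet square (triangle), 90 x 18 x 86 mm, to one side of the box. Leave it.
- tip_tray: Small open steel tray, 110 x 70 x 30 mm, near the robot on the right. Leave it.

How it is judged:
By the outcome, as a careful person would: the job done as asked, in the order asked, and still so for the second after the job is handed in, with the robot touching nothing.
It also fails if it takes over 58 s, if anything falls off the work surface, if the arm or the gripper's body presses on something with over 40 N, if the wrist force passes 120 N, or if a joint passes its speed limit or range.

### The arm

A 6-joint arm with a two-finger parallel gripper is mounted at the origin on the work surface. World frame = base frame: x ahead of the robot, y to its left, z up, the work surface at z = 0. Lengths are in m, angles in rad, forces in N, time in s.
With the tool pointing down it reaches from about 0.35 to 0.8 m from the base axis. Payload 7.3 kg.
Tool frame: the origin (TCP) lies at the very end of the fingers, on their centre line; the grasp point (between the pads) lies 19 mm behind it; z points along the fingers, x is the direction in which the jaws open and shut, and the axes are right-handed (so a half turn about z gives the same grasp; the last joint's range is limited). The gripper opens to 85 mm and grips with 20 to 120 N. Pads are 22 mm wide; open, the fingers measure 114 mm over their backs; the gripper's body (76 mm by 85 mm) begins 54 mm behind the grasp point. The pads swing forward as they close: fully open they stand 13 mm farther back than shut.
Start: joints at [-1.45, 0.342, 1.524, -0, 1.275, -0.146], TCP at [0.138, -0.506, 0.231] pointing down, gripper open.
Joint ranges: [-2.53, 2.53], [-0.77, 2.02], [0.04, 2.7], [-1, 4.14], [0.28, 2.66], [-3.11, 3.11]. Speed limits (rad/s): [2.57, 2.57, 3.14, 3.14, 3.14, 3.14].

### API

Orientations are given as a rotation vector (axis times angle).
In Python, from bench import ctrl gives the robot as it stands.
- The arm moves only by the shell command python3 -m handwheel 'ROWS' [FORCE]. ROWS is JSON, a list of rows, each an object of numbers: "hand": the gripper's target within -1 to 1 (fully open at 1, half-way at 0, shut at -1); "x", "y", "z": the shift along the tool's x, y, z in mm; "wx", "wy", "wz": the turn, a rotation vector about the tool's x, y, z in rad. In form: [{"hand": .., "x": .., "y": .., "z": .., "wx": .., "wy": .., "wz": ..}, ...]. A call has 1 to 5 rows; each row is the pose to reach, as a shift and turn from the pose commanded when the call began, along the tool's axes at that moment; what a row does not reach only later rows make up. A row lasts 1/8 s, in which the tool goes at most 62.5 mm and 10.7 degrees, less where a joint would pass 70% of its speed; a pose out of reach is approached as far as the arm can. A call with a gripper value outside its range is refused whole. The fingers move at their own pace and stop on an object; FORCE is the grip in N (left out, the last holds). Time passes only in rows, so rows that repeat a pose let the fingers close. It gives the time, the measured TCP pose, the force and the opening at its end, in the units of the state.
- ctrl.get_obs(): the state, without advancing time (a new reading comes with each control period).
- ctrl.capture(name): name is "side" or "top"; returns the picture (420x560x3 uint8, blue, green, red); there is no depth.
- ctrl.camera_info(name): a dict with "fx", "fy", "cx", "cy" (pixels), "rvec" (rotation vector, rad) and "tvec" (3), from world to camera coordinates, as OpenCV has them. Camera axes: x right, y down, z forward; pixel columns grow to the right and rows downward; lengths in m; the calibration is good to about 2 mm. A picture is of the moment at which its call begins. camera_info takes no time and is no camera call.
- ctrl.close_job(): hands the job in, once; it reports no verdict.
The state is a dict: "time": time; "joints": joint angles; "qd": joint speeds; "joint_torque": joint torques, N m; "position": TCP position; "tool_rot": TCP orientation; "force": force on the tool from outside, world axes, zero at the start; "ft_torque": the same for the moment, N m; "gripper_width": finger opening in m.
Only numpy, scipy, OpenCV 4.12 (cv2) and the standard library are available. Lean on these libraries where they do the work, as an engineer would, in place of code of your own. Each camera call takes 0.05 s, during which the arm holds its last target. There are 200 camera calls.

## Working session

There is one attempt and no reset: what is moved stays moved. The work goes in short steps, Python scripts to look and compute and a shell command to move; the robot and the scene stay as the last step left them, time stands still between calls to the robot, and variables do not carry over. Pictures are saved under pics/ and viewed, on a budget of 10 in all, crops included, one or two more only if the job needs it, and the job is handed in when it is done.

```bash
mkdir -p pics
cat > h.py <<'E'
import numpy as np,cv2
from bench import ctrl
def cam(n):
    c=ctrl.camera_info(n);K=np.array([[c['fx'],0,c['cx']],[0,c['fy'],c['cy']],[0,0,1.]])
    return K,np.array(c['rvec'],float).ravel(),np.array(c['tvec'],float).ravel()
def ray(n,u,v,z):
    K,r,t=cam(n);R=cv2.Rodrigues(r)[0];o=-R.T@t;d=R.T@np.linalg.inv(K)@[u,v,1.]
    return o+d*(z-o[2])/d[2]
def proj(n,p):
    K,r,t=cam(n);return cv2.projectPoints(np.array(p,float).reshape(-1,1,3),r,t,K,None)[0].reshape(-1,2)
E
python3 - <<'E'
from h import *
for n in("top","side"):
    cv2.imwrite(f"pics/{n}0.png",ctrl.capture(n));K,r,t=cam(n);print(n,-cv2.Rodrigues(r)[0].T@t)
o=ctrl.get_obs();print(o)
E
```

```text
top [ 0.38025562 -0.00382069  1.28898504]
side [ 0.41175316 -0.71292302  0.97999977]
{'time': 0.1, 'joints': array([-1.44997419e+00,  3.42659179e-01,  1.52491638e+00,  1.65421694e-05,
        1.27539859e+00, -1.46047205e-01]), 'qd': array([ 0.00102568, -0.00188525, -0.00219376,  0.00216893, -0.00122353,
        0.00035734]), 'joint_torque': array([ 2.18212022e-03, -4.34446728e+01, -2.46489447e+01, -8.71218617e-05,
        4.61528063e-03,  3.77094281e-06]), 'position': array([ 0.13840859, -0.50606017,  0.23069406]), 'tool_rot': array([-2.49643321e+00,  1.90555510e+00,  1.49671091e-03]), 'force': array([ 1.06332329, -0.77650335,  1.03117392]), 'ft_torque': array([-0.00296531,  0.00190022, -0.06097528]), 'gripper_width': 0.08559310388485505}
```

View pics/top0.png

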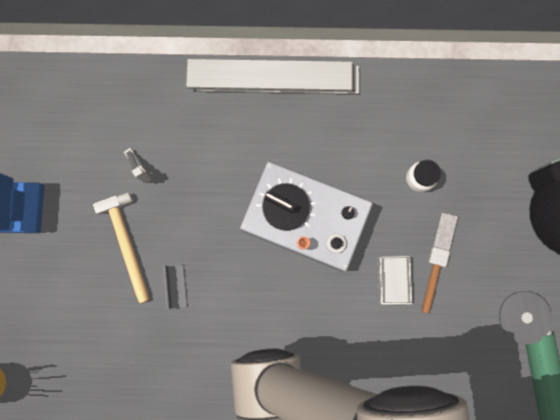

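View pics/side0.png

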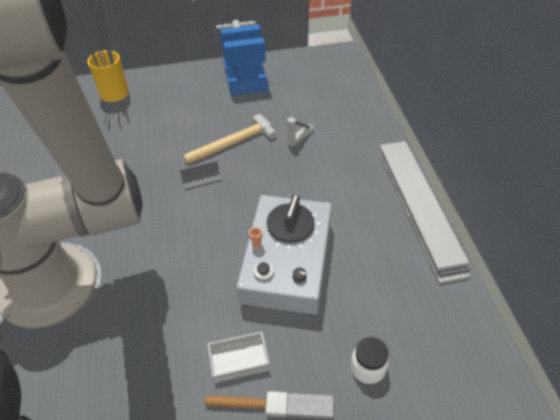

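Run:
```python
from h import *
T=cv2.imread("pics/top0.png");S=cv2.imread("pics/side0.png")
# panel: bright grey region in top
g=cv2.cvtColor(T,cv2.COLOR_BGR2GRAY)
m=np.zeros_like(g);m[150:285,225:380]=(g[150:285,225:380]>125)*255
m=cv2.morphologyEx(m,cv2.MORPH_CLOSE,np.ones((3,3)))
c=max(cv2.findContours(m,0,2)[0],key=cv2.contourArea);b=cv2.boxPoints(cv2.minAreaRect(c))
W=np.array([ray("top",*p,0.076) for p in b]);ctr=W.mean(0)
e=[W[1]-W[0],W[2]-W[1]];L=max(e,key=np.linalg.norm);L=L if L[1]>0 else -L
yaw=np.arctan2(-L[0],L[1]);print("px",b.tolist(),"ctr",ctr,"yaw",np.degrees(yaw),[np.linalg.norm(x) for x in e])
R=lambda a:np.array([[np.cos(a),-np.sin(a)],[np.sin(a),np.cos(a)]])
for n,p in dict(hub=(0,.05),btn=(-.035,-.085),knob=(.04,-.085)).items():
    q=ctr[:2]+R(yaw)@p;print(n,q,proj("top",[*q,.09]),proj("side",[*q,.09]))
# disc
d=np.zeros_like(g);d[175:240,255:318]=(g[175:240,255:318]<60)*255
d=cv2.morphologyEx(d,cv2.MORPH_CLOSE,np.ones((7,7)))
c=max(cv2.findContours(d,0,2)[0],key=cv2.contourArea);E=cv2.fitEllipse(cv2.convexHull(c));print("disc",E,ray("top",*E[0],.09))
sd=T[:, :, :];cv2.imwrite("pics/crop.png",np.hstack([cv2.resize(T[160:280,235:385],None,fx=2.6,fy=2.6,interpolation=2),cv2.resize(S[185:305,230:340],None,fx=2.6,fy=2.6,interpolation=2)]))
hub=ctr[:2]+R(yaw)@(0,.05)
for k in range(5):
    a=yaw+np.radians(108-24*k);tip=np.r_[hub+.05*np.array([np.cos(a),np.sin(a)]),.12];print(k,proj("top",tip),proj("side",tip))
```

```text
px [[225.0, 150.0], [379.0, 150.0], [379.0, 284.0], [225.0, 284.0]] ctr [ 0.53339138 -0.04154754  0.076     ] yaw 1.0469713259457332 [np.float64(0.3546355646040062), np.float64(0.30572359697450757)]
hub [0.53247778 0.00844411] [[279.83513467 215.08468032]] [[278.74494343 217.36450358]]
btn [ 0.49995035 -0.12717287] [[340.34636034 230.68410352]] [[275.95475729 269.78692211]]
knob [ 0.57493783 -0.12580247] [[339.89449824 197.4676281 ]] [[311.31173582 262.89766268]]
disc ((285.8726501464844, 206.4616241455078), (43.866519927978516, 44.529998779296875), 82.34165954589844) [ 0.55223821 -0.00471942  0.09      ]
0 [[257.9177509  220.36669734]] [[267.21117022 194.11397026]]
1 [[256.98973483 210.97159353]] [[276.03970254 191.83234076]]
2 [[259.98607932 202.03000903]] [[285.25083893 192.38745679]]
3 [[266.36843678 195.07214693]] [[293.37253681 195.70117756]]
4 [[275.03155153 191.27561838]] [[299.06455229 201.28067362]]
```

View pics/crop.png

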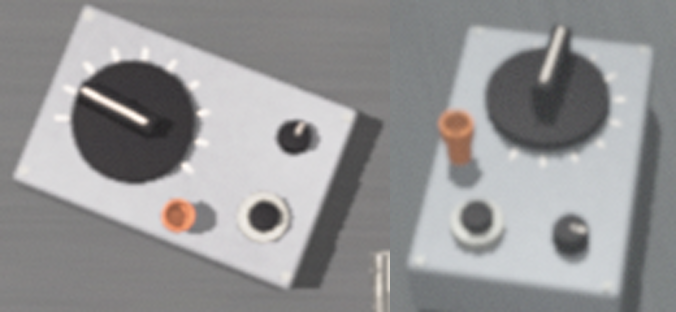

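```bash
cat > m.py <<'E'
from h import *
R=lambda a:np.array([[np.cos(a),-np.sin(a)],[np.sin(a),np.cos(a)]])
def line(T,hub):
    """pointer angle: white line inside the disc in the top view, rays onto z=.12"""
    g=cv2.cvtColor(T,cv2.COLOR_BGR2GRAY);hp=proj("top",[*hub,.12])[0]
    m=np.zeros_like(g);cv2.circle(m,tuple(int(round(x)) for x in hp),21,255,-1);m[g<120]=0
    n,l,s,_=cv2.connectedComponentsWithStats(m);k=1+np.argmax(s[1:,4])
    v,u=np.nonzero(l==k);P=np.array([ray("top",a,b,.12)[:2] for a,b in zip(u,v)])
    w=g[v,u].astype(float)-100;mu=(P*w[:,None]).sum(0)/w.sum()
    d=np.linalg.svd((P-mu)*w[:,None]**.5)[2][0];d=d*np.sign(d@(mu-hub))
    f=(P-hub)@d
    return np.degrees(np.arctan2(d[1],d[0])),np.degrees(np.arctan2(*(mu-hub)[::-1])),f.min(),f.max(),len(u)
E
python3 - <<'E'
from m import *
T=cv2.imread("pics/top0.png");g=cv2.cvtColor(T,cv2.COLOR_BGR2GRAY)
m=np.zeros_like(g);m[150:285,225:380]=(g[150:285,225:380]>135)*255
m=cv2.morphologyEx(m,cv2.MORPH_OPEN,np.ones((5,5)))
c=max(cv2.findContours(m,0,2)[0],key=cv2.contourArea);r=cv2.minAreaRect(c);b=cv2.boxPoints(r)
W=np.array([ray("top",*p,0.076) for p in b]);ctr=W.mean(0)[:2]
e=[W[1]-W[0],W[2]-W[1]];L=max(e,key=np.linalg.norm);L=L if L[1]>0 else -L
yaw=np.arctan2(-L[0],L[1]);print("ctr",ctr,"yaw",np.degrees(yaw),[np.linalg.norm(x) for x in e])
for n,p,z in (("hub",(0,.05),.09),("btn",(-.035,-.085),.09),("knob",(.04,-.085),.094)):
    q=ctr+R(yaw)@p;print(n,q,proj("top",[*q,z]),proj("side",[*q,z]))
hub=ray("top",285.87,206.46,.09)[:2];print(hub,line(T,hub))
for k in range(5):
    a=yaw+np.radians(108-24*k);tip=np.r_[hub+.05*np.array([np.cos(a),np.sin(a)]),.12];print(k,np.degrees(a),proj("top",tip),proj("side",tip))
o=ctrl.get_obs();print(cv2.Rodrigues(o['tool_rot'])[0])
hsv=cv2.cvtColor(T,cv2.COLOR_BGR2HSV);mm=cv2.inRange(hsv[225:260,290:320],(0,120,120),(15,255,255));M=cv2.moments(mm);print("noz",ray("top",290+M['m10']/M['m00'],225+M['m01']/M['m00'],.121))
E
```

```text
ctr [ 0.53602226 -0.04914608] yaw -21.147913700875698 [np.float64(0.171613057272192), np.float64(0.263704198444241)]
hub [ 0.5540611  -0.00251347] [[284.90503779 205.63980469]] [[289.23029983 219.49947696]]
btn [ 0.4727134  -0.11579433] [[335.16819398 242.78579197]] [[261.95502922 267.58520562]]
knob [ 0.54266231 -0.14285259] [[347.64706117 211.59646329]] [[297.90530292 271.31822542]]
[ 0.55224179 -0.00471341] (np.float64(63.3886155213217), np.float64(60.424248906566056), np.float64(-0.01240109154914796), np.float64(0.044622163447747915), 85)
0 86.8520862991243 [[263.15338294 202.85373333]] [[285.13597831 194.772102  ]]
1 62.85208629912431 [[265.84543031 193.86129531]] [[294.42778834 195.11586318]]
2 38.852086299124295 [[271.98127461 186.73840918]] [[302.77953701 198.26671217]]
3 14.8520862991243 [[280.49665005 182.69153681]] [[308.81964491 203.75785788]]
4 -9.147913700875698 [[289.93572886 182.40114724]] [[311.47779531 210.73537739]]
[[ 2.63708138e-01 -9.64602506e-01 -1.50799200e-04]
 [-9.64601553e-01 -2.63708092e-01  1.37333224e-03]
 [-1.36448669e-03 -2.16697745e-04 -9.99999046e-01]]
noz [ 0.46962534 -0.04345976  0.121     ]
```

```bash
cat > go.py <<'E'
import sys;from m import *
hub=np.array([.553,-.0035]);yaw=-21.1
def to(p,ang):
    o=ctrl.get_obs();A=cv2.Rodrigues(np.array(o['tool_rot']))[0];a=np.radians(ang)
    B=np.array([[np.cos(a),np.sin(a),0],[np.sin(a),-np.cos(a),0],[0,0,-1.]])
    print("shift",np.round(1e3*A.T@(np.array(p)-o['position']),1),"w",np.round(cv2.Rodrigues(A.T@B)[0].ravel(),3))
def pt(th,off,r=.038,z=.098):
    a=np.radians(th);return np.r_[hub+R(a)@(r,off),z]
if __name__=="__main__":
    o=ctrl.get_obs();print(o['time'],o['position'],o['force'],o['gripper_width'],np.round(o['joints'],2))
    if sys.argv[1]=="p": th,off,z=map(float,sys.argv[2:5]);to(pt(th,off,z=z),th)
    else: v=list(map(float,sys.argv[2:6]));to(v[:3],v[3])
E
python3 go.py p 62.9 .034 .2
```

```text
0.1 [ 0.13840859 -0.50606017  0.23069406] [ 1.06332329 -0.77650335  1.03117392] 0.08559310388485505 [-1.45  0.34  1.52  0.    1.28 -0.15]
shift [-426.4 -532.9   31.4] w [-2.000e-03  0.000e+00 -2.402e+00]
```

```bash
python3 -m handwheel '[{"hand":-1,"x":-40,"y":-50,"z":0,"wz":-0.18},{"hand":-1,"x":-78,"y":-98,"z":0,"wz":-0.36},{"hand":-1,"x":-117,"y":-147,"z":0,"wz":-0.54},{"hand":-1,"x":-156,"y":-195,"z":0,"wz":-0.72},{"hand":-1,"x":-195,"y":-244,"z":0,"wz":-0.9}]'; python3 go.py p 62.9 .034 .2
```

```text
0.1 [ 0.13840859 -0.50606017  0.23069406] [ 1.06332329 -0.77650335  1.03117392] 0.08559310388485505 [-1.45  0.34  1.52  0.    1.28 -0.15]
shift [-426.4 -532.9   31.4] w [-2.000e-03  0.000e+00 -2.402e+00]invalid input
```

```bash
python3 -m handwheel '[{"hand":-1,"x":-40,"y":-50,"z":0,"wx":0,"wy":0,"wz":-0.18},{"hand":-1,"x":-78,"y":-98,"z":0,"wx":0,"wy":0,"wz":-0.36},{"hand":-1,"x":-117,"y":-147,"z":0,"wx":0,"wy":0,"wz":-0.54},{"hand":-1,"x":-156,"y":-195,"z":0,"wx":0,"wy":0,"wz":-0.72},{"hand":-1,"x":-195,"y":-244,"z":0,"wx":0,"wy":0,"wz":-0.9}]'; python3 go.py p 62.9 .034 .2
```

```text
time: 0.72
position: [0.323, -0.2523, 0.2312]
tool_rot: [3.079, -0.622, 0.0]
force: [0.9, -1.7, 0.6]
gripper_width: -0.0003
0.725 [ 0.32302072 -0.25232895  0.23121624] [ 0.93262396 -1.74877035  0.57954512] -0.00027133566045988176 [-0.85  0.13  1.81  0.    1.2  -0.45]
shift [  84.3 -359.    31.2] w [ 0.    -0.    -1.496]
```

```bash
python3 -m handwheel '[{"hand":-1,"x":10,"y":-45,"z":0,"wx":0,"wy":0,"wz":-0.18},{"hand":-1,"x":21,"y":-90,"z":0,"wx":0,"wy":0,"wz":-0.36},{"hand":-1,"x":31,"y":-135,"z":0,"wx":0,"wy":0,"wz":-0.54},{"hand":-1,"x":42,"y":-180,"z":0,"wx":0,"wy":0,"wz":-0.72},{"hand":-1,"x":52,"y":-225,"z":0,"wx":0,"wy":0,"wz":-0.9}]'; python3 go.py p 62.9 .034 .2
```

```text
time: 1.35
position: [0.4592, -0.0662, 0.2311]
tool_rot: [-3.043, -0.78, 0.001]
force: [-0.7, -0.4, -0.8]
gripper_width: -0.0003
1.35 [ 0.45919222 -0.06622261  0.23107539] [-0.67729882 -0.37648797 -0.84484277] -0.00034111098302229106 [-0.31  0.23  1.68 -0.    1.23 -0.81]
shift [124.8 -59.3  31. ] w [-0.     0.    -0.596]
```

```bash
python3 -m handwheel '[{"hand":-1,"x":32,"y":-15,"z":0,"wx":0,"wy":0,"wz":-0.15},{"hand":-1,"x":63,"y":-30,"z":0,"wx":0,"wy":0,"wz":-0.3},{"hand":-1,"x":95,"y":-45,"z":10,"wx":0,"wy":0,"wz":-0.45},{"hand":-1,"x":125,"y":-59,"z":20,"wx":0,"wy":0,"wz":-0.596},{"hand":-1,"x":125,"y":-59,"z":31,"wx":0,"wy":0,"wz":-0.596}]'; python3 go.py p 62.9 .034 .098
python3 - <<'E'
from h import *
a=ctrl.capture("top");b=ctrl.capture("side")
cv2.imwrite("pics/a1.png",np.hstack([cv2.resize(a[140:290,225:395],None,fx=2.2,fy=2.2),cv2.resize(b[130:310,200:380],None,fx=1.8333,fy=1.8333)[:330]]))
E
```

```text
time: 1.98
position: [0.541, 0.0453, 0.1993]
tool_rot: [-2.682, -1.635, 0.001]
force: [0.4, -0.3, -0.1]
gripper_width: 0.0004
1.975 [0.5409859  0.04529708 0.19925017] [ 0.35209687 -0.27666296 -0.07149907] 0.0004372851318326431 [-0.06  0.4   1.52  0.    1.22 -1.15]
shift [  0.   -1.  101.3] w [-0.001  0.    -0.003]
```

View pics/a1.png

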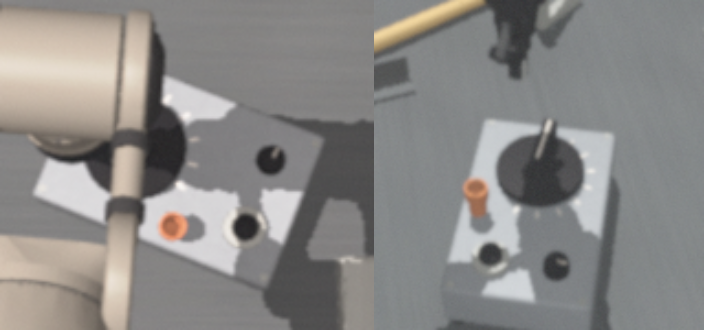

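The pointer is unmoved; in the right crop the fingertip (517,75) is above and to the left of the pointer (547,125), as planned. Next I lower it.

```bash
python3 -m handwheel '[{"hand":-1,"x":0,"y":-1,"z":40,"wx":0,"wy":0,"wz":0},{"hand":-1,"x":0,"y":-1,"z":75,"wx":0,"wy":0,"wz":0},{"hand":-1,"x":0,"y":-1,"z":101,"wx":0,"wy":0,"wz":0},{"hand":-1,"x":0,"y":-1,"z":101,"wx":0,"wy":0,"wz":0}]'; python3 go.py p 62.9 .022 .098
python3 - <<'E'
from h import *
b=ctrl.capture("side")
cv2.imwrite("pics/a2.png",cv2.resize(b[150:270,220:380],None,fx=4,fy=4,interpolation=2))
E
```

```text
time: 2.58
position: [0.538, 0.0433, 0.0981]
tool_rot: [-2.685, -1.627, 0.006]
force: [-1.1, 0.3, 0.0]
gripper_width: 0.0001
2.575 [0.53795798 0.04329668 0.09805595] [-1.07812751  0.29076412  0.03506881] 7.044664145235295e-05 [-0.06  0.51  1.66 -0.    0.98 -1.15]
shift [ 3.3 12.7  0. ] w [-0.004  0.002 -0.008]
```

View pics/a2.png

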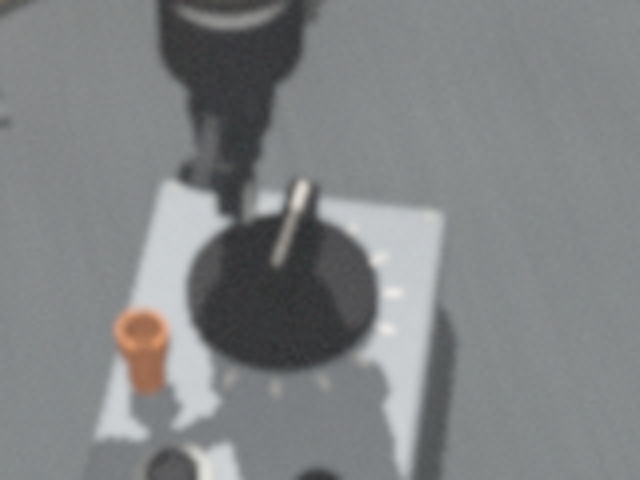

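Run:
```python
from go import *
for k in (0,5,10,15): to(pt(62.9-k,.019),62.9-k)
```

```text
shift [ 2.7 14.7  1.5] w [-0.001  0.001 -0.008]
shift [ 4.2 18.   1.5] w [-0.001  0.001  0.08 ]
shift [ 5.5 21.5  1.5] w [-0.001  0.001  0.167]
shift [ 6.4 25.1  1.5] w [-0.001  0.001  0.254]
```

```bash
python3 -m handwheel '[{"hand":-1,"x":2,"y":8,"z":1,"wx":0,"wy":0,"wz":0},{"hand":-1,"x":3,"y":14,"z":1,"wx":0,"wy":0,"wz":0},{"hand":-1,"x":4,"y":18,"z":1,"wx":0,"wy":0,"wz":0.08},{"hand":-1,"x":5.5,"y":21.5,"z":1,"wx":0,"wy":0,"wz":0.16},{"hand":-1,"x":5.5,"y":21.5,"z":1,"wx":0,"wy":0,"wz":0.16}]'
python3 - <<'E'
from go import *
for k in (10,15,20): to(pt(62.9-k,.019),62.9-k)
b=ctrl.capture("side")
cv2.imwrite("pics/a3.png",cv2.resize(b[150:270,220:380],None,fx=4,fy=4,interpolation=2))
E
```

```text
time: 3.25
position: [0.5619, 0.0391, 0.0989]
tool_rot: [2.805, 1.412, 0.002]
force: [-0.6, 1.4, 0.5]
gripper_width: 0.0001
shift [-1.3 -0.4  0.9] w [ 0.001 -0.001  0.009]
shift [0.2 3.  0.9] w [ 0.001 -0.001  0.097]
shift [1.4 6.5 0.9] w [ 0.001 -0.001  0.184]
```

View pics/a3.png

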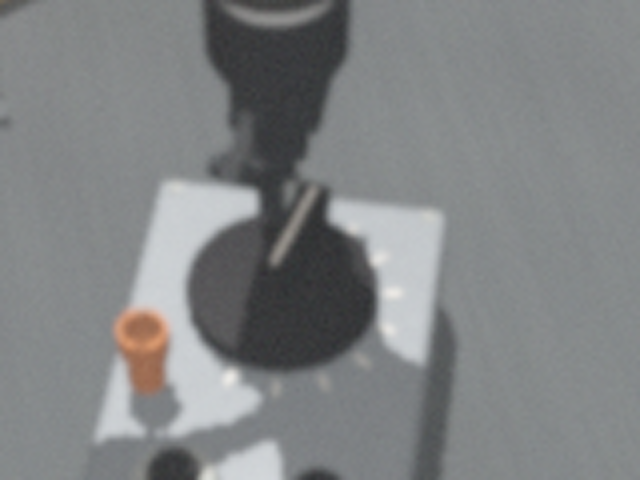

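```bash
cat >> go.py <<'E'
def side(save=None):
    T=ctrl.capture("side");g=cv2.cvtColor(T,cv2.COLOR_BGR2GRAY);h=np.r_[hub,.12]
    poly=proj("side",[h+[.053*np.cos(a),.053*np.sin(a),0] for a in np.linspace(-1.1,1.35,20)]+[h]).astype(np.int32)
    m=np.zeros_like(g);cv2.fillPoly(m,[poly],255);m[g<115]=0
    n,l,s,_=cv2.connectedComponentsWithStats(m)
    for k in range(1,n):
        if s[k,4]<12: continue
        v,u=np.nonzero(l==k);P=np.array([ray("side",a,b,.12)[:2] for a,b in zip(u,v)])-hub
        mu=P.mean(0);d=np.linalg.svd(P-mu)[2][0];d*=np.sign(d@mu)
        print("line n",s[k,4],"dir",np.degrees(np.arctan2(d[1],d[0])).round(1),"ctr",np.degrees(np.arctan2(mu[1],mu[0])).round(1),"r",np.ptp(P@d).round(3),(P@d).max().round(3))
    if save: cv2.imwrite(save,cv2.resize(T[150:270,220:380],None,fx=4,fy=4,interpolation=2))
def plan(*ks):
    o=ctrl.get_obs();print(o['time'],o['force'].round(1))
    for k in ks: to(pt(62.9-k,.019),62.9-k)
E
python3 -c "
from go import *
side();plan(10,15)"
```

```text
line n 164 dir -55.5 ctr 21.1 r 0.072 0.046
3.35 [-0.6  0.6  0.8]
shift [-1.1 -0.2  0.6] w [ 0.001 -0.     0.01 ]
shift [0.4 3.2 0.7] w [ 0.001 -0.     0.098]
```

```bash
python3 -m handwheel '[{"hand":-1,"x":0,"y":3,"z":0.5,"wx":0,"wy":0,"wz":0.1},{"hand":-1,"x":0.5,"y":4,"z":0.5,"wx":0,"wy":0,"wz":0.12},{"hand":-1,"x":0.5,"y":4,"z":0.5,"wx":0,"wy":0,"wz":0.12}]'; python3 -c "
from go import *
side();plan(16,20,28,34,39)"
```

```text
time: 3.72
position: [0.5649, 0.037, 0.0978]
tool_rot: [2.885, 1.243, 0.0]
force: [-0.5, -0.2, -0.3]
gripper_width: 0.0003
line n 95 dir -74.5 ctr 15.4 r 0.075 0.035
line n 38 dir 49.7 ctr 41.8 r 0.049 0.045
3.775 [-0.4  0.  -0. ]
shift [ 0.4  0.1 -0.2] w [ 0.     0.    -0.005]
shift [ 1.6  2.8 -0.2] w [0.    0.    0.065]
shift [ 3.5  8.4 -0.2] w [0.    0.    0.205]
shift [ 4.5 12.8 -0.2] w [0.    0.    0.309]
shift [ 4.9 16.4 -0.2] w [ 0.    -0.     0.397]
```

```bash
python3 -c "
from go import *
side('pics/a4.png')
for th in (62.9,50.9,46.9,38.9):
  a=np.radians(th);print(th,[((proj('side',np.r_[hub+r*np.array([np.cos(a),np.sin(a)]),.12])[0]-[220,150])*4+1.5).round() for r in (-.01,.05)])"
```

```text
line n 91 dir 101.3 ctr 12.5 r 0.066 0.033
line n 39 dir 49.8 ctr 42.0 r 0.049 0.045
62.9 [array([272., 260.]), array([300., 180.])]
50.9 [array([268., 259.]), array([318., 185.])]
46.9 [array([267., 259.]), array([323., 187.])]
38.9 [array([265., 257.]), array([333., 193.])]
```

View pics/a4.png

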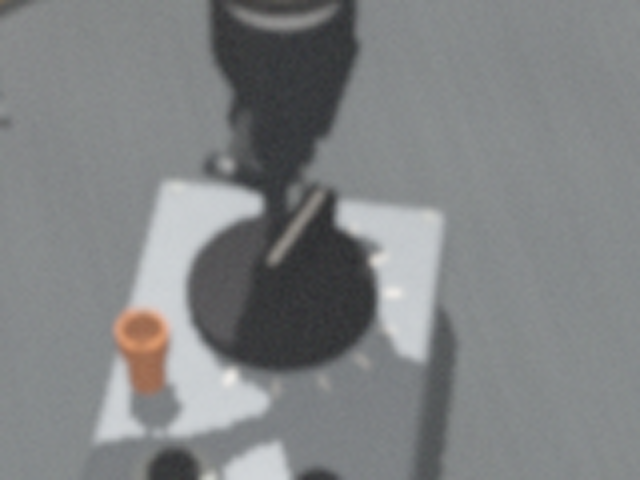

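```bash
sed -i 's/^def side(save=None):/def side(save=None,T=None):/; s/    T=ctrl.capture("side");g=/    T=ctrl.capture("side") if T is None else T\n    g=/' go.py
python3 -m handwheel '[{"hand":-1,"x":1.2,"y":2.2,"z":0,"wx":0,"wy":0,"wz":0.05},{"hand":-1,"x":1.2,"y":2.2,"z":0,"wx":0,"wy":0,"wz":0.05}]'; python3 -c "
from go import *
side(T=cv2.imread('pics/side0.png'));print()
side();plan(16,20,28,34,39)"
```

```text
time: 4.08
position: [0.5672, 0.0365, 0.0978]
tool_rot: [2.916, 1.17, 0.0]
force: [0.3, 0.9, -0.4]
gripper_width: 0.0001
line n 274 dir -51.2 ctr 35.0 r 0.081 0.048

line n 115 dir -54.6 ctr 22.7 r 0.061 0.042
line n 13 dir 68.3 ctr 59.9 r 0.012 0.043
4.125 [-0.   0.7 -0.1]
shift [-0.9 -1.9 -0.2] w [ 0.     0.    -0.055]
shift [ 0.5  0.7 -0.2] w [0.    0.    0.015]
shift [ 2.7  6.2 -0.2] w [0.    0.    0.154]
shift [ 3.8 10.5 -0.2] w [0.    0.    0.259]
shift [ 4.4 14.2 -0.2] w [0.    0.    0.346]
```

```bash
sed -i 's/m\[g<115\]=0$/g=cv2.morphologyEx(g,cv2.MORPH_TOPHAT,np.ones((7,7)));m[g<35]=0/' go.py; grep -n TOPHAT go.py
python3 -c "
from go import *
side(T=cv2.imread('pics/side0.png'));print()
side('pics/a5.png')"
```

```text
17:    m=np.zeros_like(g);cv2.fillPoly(m,[poly],255);g=cv2.morphologyEx(g,cv2.MORPH_TOPHAT,np.ones((7,7)));m[g<35]=0
line n 73 dir 63.9 ctr 55.0 r 0.056 0.05
line n 22 dir -56.2 ctr 29.7 r 0.014 0.01

line n 44 dir 39.8 ctr 30.6 r 0.046 0.044
```

View pics/a5.png

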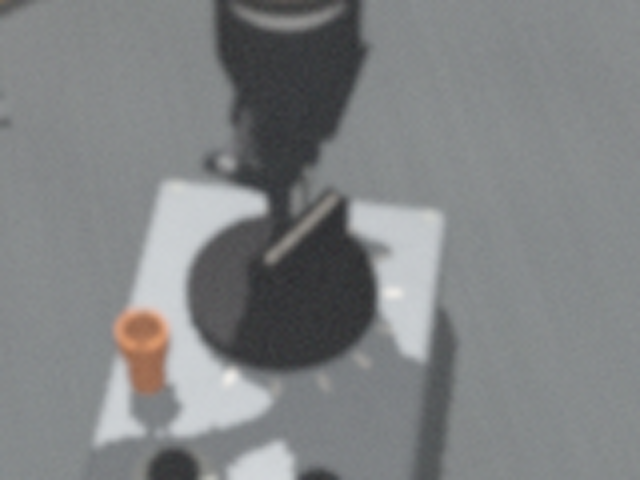

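```bash
python3 -m handwheel '[{"hand":-1,"x":2.5,"y":6,"z":0,"wx":0,"wy":0,"wz":0.15},{"hand":-1,"x":3.8,"y":10,"z":0,"wx":0,"wy":0,"wz":0.26},{"hand":-1,"x":4.4,"y":14,"z":0,"wx":0,"wy":0,"wz":0.34},{"hand":-1,"x":4.4,"y":14,"z":0,"wx":0,"wy":0,"wz":0.34}]'; python3 -c "
from go import *
side();plan(39,40.5,42,48,54,60,64)"
```

```text
time: 4.68
position: [0.58, 0.0293, 0.0978]
tool_rot: [3.071, 0.66, 0.0]
force: [-0.3, 0.1, -0.4]
gripper_width: 0.0002
line n 18 dir 74.0 ctr 72.8 r 0.012 0.036
line n 48 dir 25.2 ctr 18.8 r 0.045 0.044
4.725 [0.2 0.1 0.2]
shift [ 0.1  0.2 -0.3] w [0.    0.    0.007]
shift [ 0.6  1.2 -0.3] w [0.    0.    0.033]
shift [ 1.   2.2 -0.3] w [0.    0.    0.059]
shift [ 2.6  6.4 -0.3] w [0.    0.    0.164]
shift [ 3.7 10.7 -0.3] w [0.    0.    0.269]
shift [ 4.3 15.1 -0.3] w [0.    0.    0.374]
shift [ 4.5 18.  -0.3] w [0.    0.    0.443]
```

```bash
python3 -m handwheel '[{"hand":-1,"x":1,"y":2.2,"z":0,"wx":0,"wy":0,"wz":0.06},{"hand":-1,"x":1,"y":2.2,"z":0,"wx":0,"wy":0,"wz":0.06}]'; python3 -c "
from go import *
side();plan(48,54,60,64,66)"
```

```text
time: 4.97
position: [0.5817, 0.0277, 0.0977]
tool_rot: [3.09, 0.569, -0.0]
force: [0.6, 0.2, -0.1]
gripper_width: -0.0002
line n 19 dir 67.1 ctr 72.4 r 0.012 0.035
line n 47 dir 14.0 ctr 9.0 r 0.045 0.044
5.025 [-0.3 -0.2  0.2]
shift [ 1.9  4.1 -0.2] w [0.    0.    0.104]
shift [ 3.2  8.3 -0.2] w [0.    0.    0.209]
shift [ 4.1 12.7 -0.2] w [0.    0.    0.314]
shift [ 4.4 15.6 -0.2] w [0.    0.    0.384]
shift [ 4.5 17.1 -0.2] w [0.    0.    0.418]
```

Second click reached (gauge 14.0°, expected about 15). Third:

```bash
python3 -m handwheel '[{"hand":-1,"x":2,"y":4,"z":0,"wx":0,"wy":0,"wz":0.1},{"hand":-1,"x":3.2,"y":8.3,"z":0,"wx":0,"wy":0,"wz":0.21},{"hand":-1,"x":4.1,"y":12.7,"z":0,"wx":0,"wy":0,"wz":0.314},{"hand":-1,"x":4.5,"y":17,"z":0,"wx":0,"wy":0,"wz":0.41},{"hand":-1,"x":4.5,"y":17,"z":0,"wx":0,"wy":0,"wz":0.41}]'; python3 -c "
from go import *
side();plan(72,78,84,88,90)"
```

```text
time: 5.65
position: [0.5919, 0.0134, 0.0978]
tool_rot: [3.141, -0.072, -0.0]
force: [-0.9, 0.9, 0.1]
gripper_width: 0.0
line n 52 dir -24.9 ctr 56.3 r 0.025 0.017
line n 49 dir -7.6 ctr -10.7 r 0.048 0.046
5.7 [-0.1  0.3 -0.2]
shift [ 1.9  4.2 -0.3] w [0.    0.    0.114]
shift [ 3.2  8.5 -0.3] w [0.    0.    0.219]
shift [ 4.1 12.8 -0.3] w [0.    0.    0.323]
shift [ 4.4 15.8 -0.3] w [0.    0.    0.393]
shift [ 4.5 17.3 -0.3] w [0.    0.    0.428]
```

```bash
python3 -m handwheel '[{"hand":-1,"x":2,"y":4,"z":0,"wx":0,"wy":0,"wz":0.11},{"hand":-1,"x":3.2,"y":8.5,"z":0,"wx":0,"wy":0,"wz":0.22},{"hand":-1,"x":4.1,"y":12.8,"z":0,"wx":0,"wy":0,"wz":0.323},{"hand":-1,"x":4.4,"y":16.2,"z":0,"wx":0,"wy":0,"wz":0.4},{"hand":-1,"x":4.4,"y":16.2,"z":0,"wx":0,"wy":0,"wz":0.4}]'; python3 -c "
from go import *
side('pics/a6.png');plan(72,88,90)"
```

```text
time: 6.32
position: [0.5954, -0.0029, 0.0978]
tool_rot: [3.064, -0.694, -0.0]
force: [-1.0, 0.5, 0.4]
gripper_width: 0.0003
line n 24 dir 107.7 ctr 69.5 r 0.017 0.033
line n 51 dir -31.2 ctr -29.7 r 0.051 0.049
6.375 [-0.1  0.   0.3]
shift [ -6.8 -10.1  -0.3] w [ 0.     0.    -0.286]
shift [-0.1 -0.4 -0.3] w [ 0.     0.    -0.007]
shift [ 0.6  0.9 -0.3] w [0.    0.    0.028]
```

View pics/a6.png

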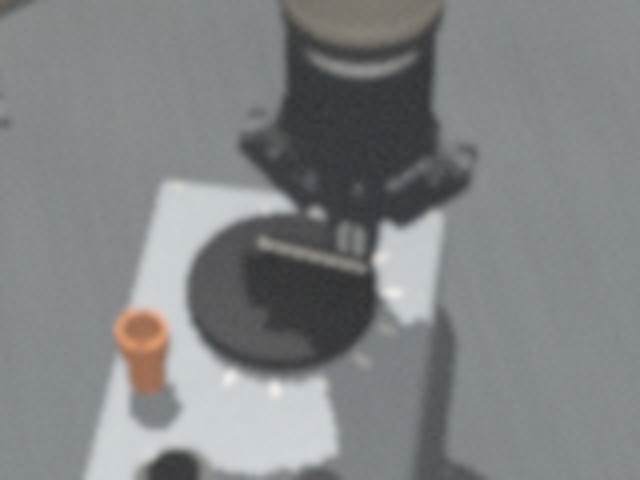

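```bash
python3 -m handwheel '[{"hand":-1,"x":0,"y":-8,"z":0,"wx":0,"wy":0,"wz":0},{"hand":-1,"x":0,"y":-12,"z":-10,"wx":0,"wy":0,"wz":0},{"hand":-1,"x":0,"y":-12,"z":-60,"wx":0,"wy":0,"wz":0},{"hand":-1,"x":0,"y":-12,"z":-90,"wx":0,"wy":0,"wz":0},{"hand":-1,"x":0,"y":-12,"z":-90,"wx":0,"wy":0,"wz":0}]'; python3 -c "
from go import *
side()
to([.472,-.1175,.15],-25)"
```

```text
time: 7.0
position: [0.6024, 0.0083, 0.1914]
tool_rot: [-3.063, 0.696, -0.01]
force: [-0.2, 0.0, -0.0]
gripper_width: -0.0002
line n 71 dir -24.2 ctr 47.2 r 0.038 0.03
line n 91 dir -33.8 ctr -30.2 r 0.053 0.049
shift [-62.4 169.4  39. ] w [-0.001 -0.003 -0.011]
```

```bash
python3 -m handwheel '[{"hand":-1,"x":-16,"y":43,"z":0,"wx":0,"wy":0,"wz":0},{"hand":-1,"x":-32,"y":86,"z":0,"wx":0,"wy":0,"wz":0},{"hand":-1,"x":-48,"y":130,"z":0,"wx":0,"wy":0,"wz":0},{"hand":-1,"x":-62,"y":169,"z":20,"wx":0,"wy":0,"wz":0},{"hand":-1,"x":-62,"y":169,"z":39,"wx":0,"wy":0,"wz":0}]'; python3 -m handwheel '[{"hand":-1,"x":0,"y":0,"z":0,"wx":0,"wy":0,"wz":0},{"hand":-1,"x":0,"y":0,"z":0,"wx":0,"wy":0,"wz":0}]';python3 -c "
from go import *
T=ctrl.capture('side');cv2.imwrite('pics/a7.png',cv2.resize(T[170:320,200:360],None,fx=4,fy=4,interpolation=2))
for p in ((.472,-.1175,.095),ctrl.get_obs()['position']): print((proj('side',p)-[200,170])*4)
to([.472,-.1175,.11],-25)"
```

```text
time: 7.68
position: [0.4694, -0.1187, 0.1476]
tool_rot: [3.062, -0.702, -0.004]
force: [1.0, -0.1, 0.9]
gripper_width: -0.0001
time: 7.92
position: [0.472, -0.1173, 0.1489]
tool_rot: [-3.063, 0.697, 0.0]
force: [0.6, -0.1, -0.6]
gripper_width: -0.0
[[246.55525233 387.8439078 ]]
[[241.6545093  325.75833522]]
shift [-0.2  0.3 39.2] w [ 0.    -0.001 -0.011]
```

View pics/a7.png

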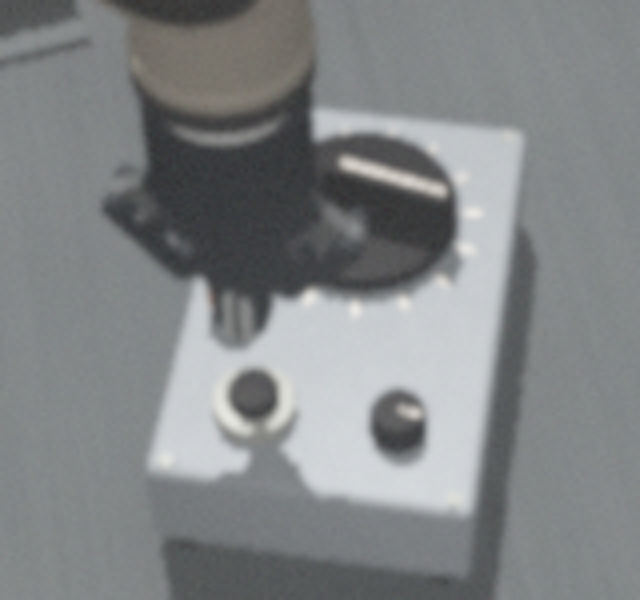

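```bash
python3 -c "
from go import *
to([.4735,-.119,.103],-25)"; python3 -m handwheel '[{"hand":-1,"x":2,"y":1,"z":20,"wx":0,"wy":0,"wz":0},{"hand":-1,"x":2,"y":1,"z":39,"wx":0,"wy":0,"wz":0},{"hand":-1,"x":2,"y":1,"z":46,"wx":0,"wy":0,"wz":0},{"hand":-1,"x":2,"y":1,"z":46,"wx":0,"wy":0,"wz":0}]';  python3 -m handwheel '[{"hand":-1,"x":0,"y":0,"z":3,"wx":0,"wy":0,"wz":0},{"hand":-1,"x":0,"y":0,"z":5,"wx":0,"wy":0,"wz":0},{"hand":-1,"x":0,"y":0,"z":5,"wx":0,"wy":0,"wz":0}]'; python3 -m handwheel '[{"hand":-1,"x":0,"y":0,"z":2,"wx":0,"wy":0,"wz":0},{"hand":-1,"x":0,"y":0,"z":3,"wx":0,"wy":0,"wz":0},{"hand":-1,"x":0,"y":0,"z":3,"wx":0,"wy":0,"wz":0}]'
```

```text
shift [ 1.8  1.  46.2] w [ 0.    -0.001 -0.011]
time: 8.48
position: [0.4733, -0.1191, 0.1029]
tool_rot: [3.063, -0.697, -0.0]
force: [0.5, 0.1, -0.2]
gripper_width: -0.0003
time: 8.85
position: [0.4734, -0.1194, 0.0981]
tool_rot: [3.063, -0.698, 0.001]
force: [0.1, -0.2, 2.2]
gripper_width: -0.0
time: 9.22
position: [0.4734, -0.1194, 0.095]
tool_rot: [3.063, -0.698, 0.001]
force: [0.3, -0.3, 3.6]
gripper_width: 0.0002
```

```bash
python3 -m handwheel '[{"hand":-1,"x":0,"y":0,"z":1.5,"wx":0,"wy":0,"wz":0},{"hand":-1,"x":0,"y":0,"z":2,"wx":0,"wy":0,"wz":0},{"hand":-1,"x":0,"y":0,"z":2,"wx":0,"wy":0,"wz":0}]';  python3 -m handwheel '[{"hand":-1,"x":0,"y":0,"z":1.5,"wx":0,"wy":0,"wz":0},{"hand":-1,"x":0,"y":0,"z":1.5,"wx":0,"wy":0,"wz":0}]'
```

```text
time: 9.6
position: [0.4733, -0.1194, 0.0929]
tool_rot: [3.063, -0.698, 0.001]
force: [0.4, 0.4, 3.9]
gripper_width: -0.0001
time: 9.85
position: [0.4734, -0.1194, 0.092]
tool_rot: [3.063, -0.698, 0.002]
force: [-0.7, 1.2, 10.4]
gripper_width: 0.0002
```

```bash
python3 -m handwheel '[{"hand":-1,"x":0,"y":0,"z":1,"wx":0,"wy":0,"wz":0},{"hand":-1,"x":0,"y":0,"z":1,"wx":0,"wy":0,"wz":0},{"hand":-1,"x":0,"y":0,"z":1,"wx":0,"wy":0,"wz":0}]'; python3 -m handwheel '[{"hand":-1,"x":0,"y":0,"z":-8,"wx":0,"wy":0,"wz":0},{"hand":-1,"x":0,"y":0,"z":-30,"wx":0,"wy":0,"wz":0},{"hand":-1,"x":0,"y":0,"z":-80,"wx":0,"wy":0,"wz":0},{"hand":-1,"x":0,"y":0,"z":-130,"wx":0,"wy":0,"wz":0},{"hand":-1,"x":0,"y":0,"z":-130,"wx":0,"wy":0,"wz":0}]'; python3 -c "
from go import *
side();to([.35,-.3,.22],-25)"
```

```text
time: 10.22
position: [0.4734, -0.1194, 0.0918]
tool_rot: [3.063, -0.698, 0.003]
force: [-3.2, 1.5, 18.1]
gripper_width: -0.0003
time: 10.85
position: [0.4744, -0.1199, 0.2233]
tool_rot: [3.062, -0.697, 0.009]
force: [0.8, -0.1, -1.4]
gripper_width: 0.0003
line n 52 dir -28.2 ctr 39.8 r 0.03 0.029
line n 101 dir -34.6 ctr -31.6 r 0.054 0.052
shift [-32.8 216.1   1. ] w [ 0.    -0.002 -0.012]
```

Firm stop at 92 mm (force up to 18 N), then released. I move the hand aside for a final look.

```bash
python3 -m handwheel '[{"hand":-1,"x":-8,"y":50,"z":0,"wx":0,"wy":0,"wz":0},{"hand":-1,"x":-16,"y":105,"z":0,"wx":0,"wy":0,"wz":0},{"hand":-1,"x":-24,"y":160,"z":0,"wx":0,"wy":0,"wz":0},{"hand":-1,"x":-33,"y":216,"z":0,"wx":0,"wy":0,"wz":0},{"hand":-1,"x":-33,"y":216,"z":0,"wx":0,"wy":0,"wz":0}]'; python3 -c "
from go import *
side();T=ctrl.capture('top');print(line(T,hub));S=ctrl.capture('side')
cv2.imwrite('pics/fin.png',np.hstack([cv2.resize(T[160:280,235:385],None,fx=2.6,fy=2.6,interpolation=2),cv2.resize(S[185:305,230:340],None,fx=2.6,fy=2.6,interpolation=2)]))"
```

```text
time: 11.52
position: [0.347, -0.3015, 0.2182]
tool_rot: [-3.059, 0.706, 0.006]
force: [-0.1, 0.9, -0.2]
gripper_width: 0.0001
line n 68 dir -24.3 ctr 46.3 r 0.038 0.03
line n 102 dir -34.6 ctr -31.4 r 0.056 0.052
(np.float64(-32.68777479301097), np.float64(-33.64074030075128), np.float64(-0.01177140966605586), np.float64(0.04593276717918967), 93)
```

View pics/fin.png

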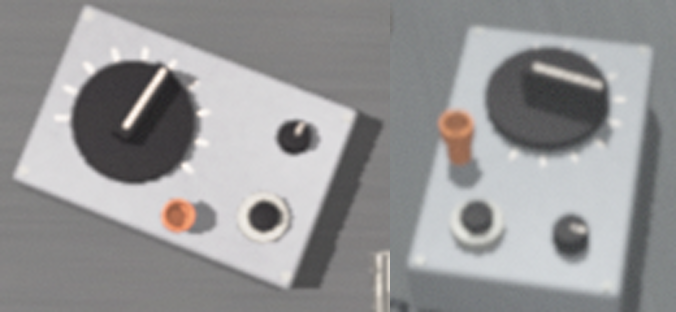

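Pointer tip now at crop (163,70). The top view puts it at -32.7°, from 63.4° at the start: 96.1°, or four clicks. The knob mark (300,127) and the nozzle (178,214) have not moved, and the button is back up.

```bash
python3 -c "
from bench import ctrl
print(ctrl.close_job())"
```

```text
the job is handed in; nothing more can be done
None
```

I turned the dial four clicks clockwise, then pressed the push button right down and let it go. The job was handed in at about 11.7 s, with the hand well clear of the box.

- **Dial:** I pushed the left face of the pointer with the closed fingers, one click at a time. I checked each click with the side camera. The top view measured 63.4° before and -32.7° after, a turn of 96.1° where four clicks are 96°.
- **Button:** The fingers met the spring at about 98 mm height and a firm stop at 92 mm, where the force rose from 4 N to 18 N. The last picture shows the button back up.
- **Other things:** In the last picture, which shows only the box, the small knob's mark and the nozzle look the same as in the first. I did not picture the tools lying around the box again, but no unexpected contact force showed in the readings after each move.
- **Disagreement between cameras:** The side view read the final angle as -34.6°, about 2° from the top view. That is well inside one 24° click. The first version of my side-view measurement gave wrong angles because it picked up the bright panel, so I corrected it before the first click was finished.

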